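# Put the calibration weight away and click its case shut

## Task

Put the large 100 g calibration weight that stands on the bench upright into its empty well in the open weight case, down to the bottom of the well. Then swing the lid shut and press down its free front edge until the spring clip clicks over it and the lid stays fully shut by itself. The case's height is set by a screw and not known exactly, so feel for it: never press on the case with more than 25 N, and leave the crucible and the vial on the bench undisturbed.

Things in the scene. Friction and masses are not known exactly. Their poses are not given: they have to be found in the camera images.
- weight_100_mid (a point): The 100 g test weight: steel-grey bottle-shaped weight with a knob on top, 22 mm in diameter, 44 mm high (straight body in its lower part, narrowing to the knob above), standing on the bench. This point is its centre, on its axis 22 mm above its underside; z is its axis, up when upright.
- riser: The fixed plate (122 x 166 x 6 mm) under the weight case; origin at its centre on the bench, z up, x from the case's front to its hinge side. Above it the grey case: 110 (x) x 150 (y) mm, walls 4 mm, rim 36 mm above the case's underside. A screw has set that underside somewhere 7 to 17 mm above the bench; it is firm but its height is NOT reported: see it or feel for it.
- well_100 (a point): Where the 100 g weight's centre comes to rest if the case is at its lowest setting; it lies 0 to 10 mm higher as the case is set. On the axis of the empty well, 26 mm wide and 14 mm deep, 37 mm above the bench; x = -5 mm, y = +32 mm from the case's middle. Weight seated: well floor 22 mm, insert's top 8 mm below its centre. Wells of the 50 g (18 mm wide) and 20 g weight beside it are full.
- hinge_low (a point): Middle of the lid's hinge axis at the lowest setting, 43 mm above the bench (0 to 10 mm higher as the case is set, like the whole case): at rim height on the back wall, x = +55 mm from the case's middle. The axis runs along y of the riser. The shut lid's free front edge is 110 mm before it, and its top 24 mm above it.
- lid (a joint): Angle of the blue lid (rad): 0 shut, 1.57 upright. Shell 110 x 150 x 24 mm; its friction hinge stays where left and takes 1 to 2 N at the free edge. Near 0.065 its front ridge meets the steel clip in the middle of the case's front; from there it takes 6 to 10 N at the free edge to pass the crest (about 0.016). Let go before, it stays ajar (0.02 to 0.065); past it, the clip draws it to about 0. The stop is firm.
- crucible_mid (a point): Centre of a white porcelain crucible, 45 mm wide and 32 mm high, loose on the bench: leave it alone.
- vial_mid (a point): Centre of a white-capped vial, 22 mm wide and 50 mm high, loose on the bench: leave it alone.

How it is judged (in metres and radians):
On the way, in this order (a step that is already met when the one before it is completed fails the run):
1. the 100 g weight stands on the bottom of its well while the lid is still open (horizontal distance between weight_100_mid and well_100 below 0.005 m and z of weight_100_mid in the frame of well_100 below 0.0125 m and angle between weight_100_mid's own z axis and vertical below 0.12 rad and value of joint lid above 1 rad), for 0.2 s.
2. the lid has been swung down near the catch (value of joint lid below 0.3 rad), for 0.05 s.
3. the lid has gone past the spring clip and is shut (value of joint lid below 0.01 rad), for 0.2 s.
At the end, for the whole second after the job is handed in: The lid is shut behind its clip (within 0.010 rad, about 1 mm at the free edge), nothing touching it; the 100 g weight stands upright (within 0.12 rad) in its well (within 5 mm of its axis, centre at most 12.5 mm above the listed point: down in the well at any height) (horizontal distance between weight_100_mid and well_100 below 0.005 m and z of weight_100_mid in the frame of well_100 below 0.0125 m and angle between weight_100_mid's own z axis and vertical below 0.12 rad and value of joint lid below 0.01 rad).
It fails at once if the robot presses on the case or its lid with more than 25 N (contact force between any of the fingers, the arm and riser above 25 N).
It fails at once if the crucible or the vial is moved more than 20 mm (distance of any of crucible_mid, vial_mid from where it was at the start of the episode above 0.02 m).
It also fails if it takes over 72 s, if anything falls off the work surface, if the arm or the gripper's body presses on something with over 40 N, if the wrist force passes 120 N, or if a joint passes its speed limit or range.

## Robot

A 6-joint arm with a two-finger parallel gripper is mounted at the origin on a cart in front of the work surface, level with it; the furniture and walls round the work are solid. World frame = base frame: x ahead of the robot, y to its left, z up, the work surface at z = 0. Lengths are in mm, angles in rad, forces in N, time in s.
With the tool pointing down it reaches from about 275 to 1000 mm from the base axis. Payload 8.4 kg.
Tool frame: the origin (TCP) lies between the finger pads; the fingertips stand 8 mm ahead of it and the grasp point (between the pads) lies 11 mm behind it (tcp_to_tips is the distance from the TCP to the fingertips, in mm); z points along the fingers, y is the line along which they close (so a half turn about z gives the same grasp; the last joint's range is limited). The gripper opens to 85 mm and grips with 20 to 120 N. Pads are 22 mm wide; open, the fingers measure 114 mm over their backs; the gripper's body (76 mm by 85 mm) begins 54 mm behind the grasp point. The pads swing forward as they close: fully open they stand 13 mm farther back than shut.
Start: joints at [1.279, 0.353, 1.633, -0, 1.155, -0.002], TCP at [178.599, 598.941, 239.281] pointing down, gripper open.
Joint ranges: [-2.63, 2.63], [-0.92, 2.1], [0.06, 2.66], [-1.3, 4.44], [0, 2.69], [-3.02, 3.02]. Speed limits (rad/s): [2.22, 2.22, 2.79, 3.14, 3.14, 3.14].

## Interface

Orientations are given as [roll, pitch, yaw] about the fixed x, y, z axes, in that order (R = Rz(yaw) Ry(pitch) Rx(roll)).
In Python, from rig import * gives the robot as it stands.
- The arm moves only by the tool step_arm, never from a script. Its argument "motion" is a list of rows, each an object with "claw": the finger opening in mm, from 0 to 85.4; "delta_pos": the shift along the tool's x, y, z in mm, a list of three; "turn": the turn about the tool's z in rad. In form: [{"claw": claw, "delta_pos": [dx, dy, dz], "turn": turn}, ...]. A call has 1 to 8 rows; each row shifts and turns the commanded pose from where the row before left it, along the tool's axes as they then stand; what a row does not reach is not made up. A row lasts 1/12 s, in which the tool goes at most 41.7 mm and 7.16 degrees, less where a joint would pass 70% of its speed; a pose out of reach is approached as far as the arm can. A call is refused whole if a number of a shift passes 41.7 or a number of a turn 0.125, either way. A call with a gripper value outside its range is refused whole. The fingers move at their own pace and stop on an object; "force" is the grip in N (left out, the last holds). Time passes only in rows, so rows that do not move let the fingers close. It gives the time, the measured TCP pose, the force, the opening and the grip force at its end, in the units of the state.
- sense(): the state, without advancing time (a new reading comes with each control period).
- grab_frame(name): name is "scene" or "top" or "wrist"; returns a dict with "img" (480x640x3 uint8, red, green, blue), "vertical_fov" (degrees; the focal length in pixels is half the picture's height over the tangent of half this angle, whatever the lens; pixels are square), "cx", "cy" (the principal point, pixels), "R" (3x3) and "t" (3): a world point X has camera coordinates R X + t. Camera axes: x right, y down, z forward; pixel columns grow to the right and rows downward; lengths in mm; the calibration is good to about 2 mm. A picture is of the moment at which its call begins. There is no depth.
- sign_off(): hands the job in; it is judged then, once.
The state is a dict: "clock": time; "qpos": joint angles; "qvel": joint speeds; "joint_efforts": joint torques, N m; "eef_pos": TCP position; "tcp_rot": TCP orientation; "contact_force": force on the tool from outside, world axes, zero at the start; "wrist_torque": the same for the moment, N m; "opening": opening from 0.0 (shut) to 1.0 (fully open); "grasp_force": force on a finger pad.
Only numpy, scipy, OpenCV 4.12 (cv2) and the standard library are available. Lean on these libraries where they do the work, as an engineer would, in place of code of your own. Each camera call takes 0.05 s, during which the arm holds its last target. There are 200 camera calls.

## Working session

There is one attempt and no reset: what is moved stays moved. The work goes in short steps, Python scripts to look and compute and a tool call to move; the robot and the scene stay as the last step left them, time stands still between calls to the robot, and variables do not carry over. Pictures are saved under pics/ and viewed, at most 10 in all, crops included, and the job is handed in when it is done.

Besides the shell and the picture viewer there is one more tool, called after "Request:" as a command line: name --argument value ..., lists and objects as JSON in quotes. step_arm: Moves the arm, as the interface text tells. Its arguments: {"type":"object","properties":{"motion":{"type":"array","items":{"type":"object","properties":{"claw":{"type":"number"},"delta_pos":{"type":"array","items":{"type":"number"}},"turn":{"type":"number"}}}},"force":{"type":"number"}},"required":["motion"]}

```bash
mkdir -p pics; cat > h.py <<'E'
from rig import *
import numpy as np, cv2, json
def grab(name,out):
    f=grab_frame(name); cv2.imwrite('pics/'+out+'.png',f['img'][:,:,::-1])
    json.dump({k:np.asarray(f[k]).tolist() for k in f if k!='img'},open('pics/'+out+'.json','w')); return f
def load(out): return json.load(open('pics/'+out+'.json'))
def px2(f,u,v,z):
    F=240/np.tan(np.radians(f['vertical_fov'])/2)
    R=np.array(f['R']);t=np.array(f['t']);d=R.T@np.array([(u-f['cx'])/F,(v-f['cy'])/F,1]);c=-R.T@t
    return (c+d*(z-c[2])/d[2]).round(1)
def proj(f,X):
    F=240/np.tan(np.radians(f['vertical_fov'])/2)
    p=np.array(f['R'])@np.array(X)+np.array(f['t']);return (f['cx']+F*p[0]/p[2],f['cy']+F*p[1]/p[2])
E
python3 - <<'E'
from h import *
for n in('scene','top'):
    f=grab(n,n+'0'); print(n,(-np.array(f['R']).T@np.array(f['t'])).round(),np.round(f['R'],2).tolist(),f['vertical_fov'],f['cx'],f['cy'])
print(sense())
E
```

```text
scene [-110.  602.  435.] [[-0.58, -0.81, 0.01], [-0.37, 0.25, -0.9], [0.73, -0.52, -0.45]] 56.94021944884649 320.1366380452169 240.86295748672075
top [421. 127. 989.] [[-0.0, -1.0, -0.0], [-1.0, 0.0, -0.08], [0.08, 0.0, -1.0]] 47.64684450374524 318.28409937205714 248.6431822543178
{'clock': 0.1, 'qpos': array([ 1.27858359e+00,  3.53590072e-01,  1.63405440e+00,  2.18653002e-05,
        1.15520235e+00, -2.41543277e-03]), 'qvel': array([-0.00143561, -0.00138083, -0.00364639,  0.00152022, -0.00021542,
        0.00034239]), 'joint_efforts': array([-1.02531532e-03, -6.06354618e+01, -3.42820394e+01, -9.54912889e-05,
        3.83222228e-03, -2.90158459e-05]), 'eef_pos': array([178.48181479, 598.5397021 , 238.63206102]), 'tcp_rot': array([-3.14033854e+00, -2.30222605e-05,  2.85178649e+00]), 'contact_force': array([ 0.0981698 , -0.85252792,  0.34999045]), 'wrist_torque': array([ 0.01147288, -0.03867724,  0.00210058]), 'grasp_force': 0.0, 'opening': 0.9988330509831302}
```

View pics/scene0.png

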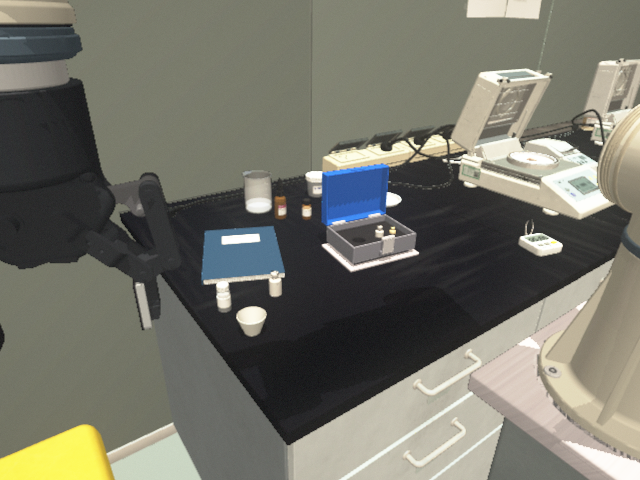

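View pics/top0.png

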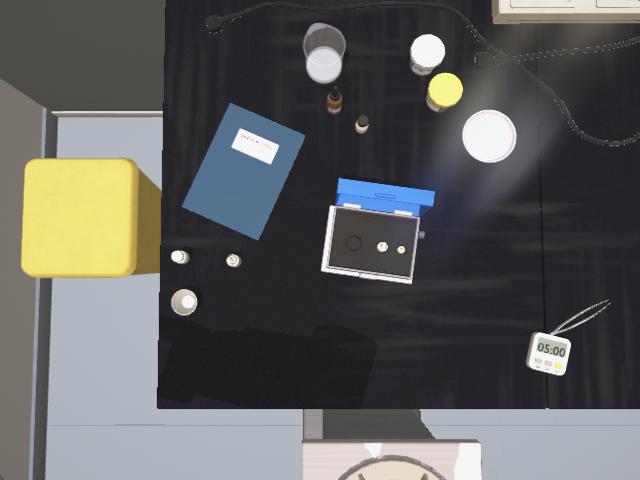

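The scene picture shows the crucible at (251,321), the vial at (223,296), the weight at (275,284) and the case at (370,235) with its lid upright. In the top picture the weight is at (233,260) and the case is around (370,243).

```bash
python3 - <<'E'
from h import *
im=cv2.imread('pics/top0.png')
a=cv2.resize(im[170:290,315:445],None,fx=6,fy=6,interpolation=cv2.INTER_CUBIC)[:,:780]
cv2.imwrite('pics/c1.png',a[:600] if a.shape[0]<=600 else cv2.resize(im[172:290,315:445],(650,590),interpolation=cv2.INTER_CUBIC))
b=cv2.resize(im[235:325,160:260],(800,720)[0:2],interpolation=cv2.INTER_CUBIC)
b=cv2.resize(im[240:320,160:260],(700,560),interpolation=cv2.INTER_CUBIC)
cv2.imwrite('pics/c2.png',b)
E
```

```text
(no output)
```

View pics/c1.png

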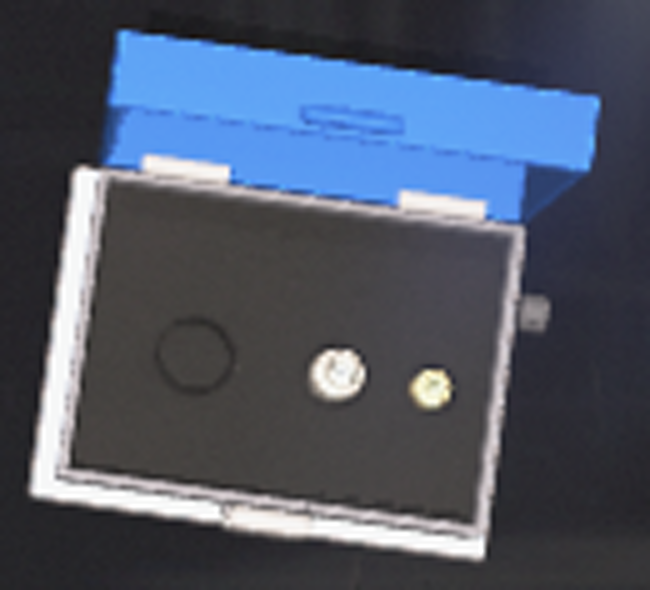

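View pics/c2.png

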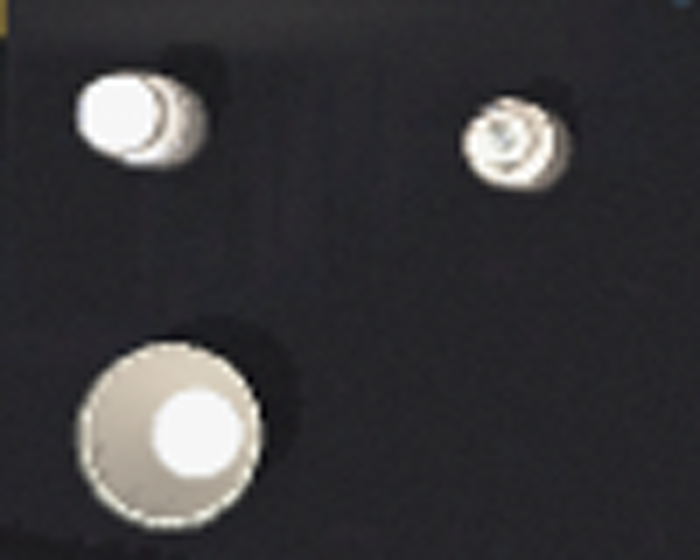

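```bash
python3 - <<'E'
from h import *
f=load('top0')
c1=lambda u,v,z:px2(f,315+u/5,172+v/5,z)
c2=lambda u,v,z:px2(f,160+u/7,240+v/7,z)
for z in(43,48,53):
    P=[c1(*p,z)[:2] for p in((103,178),(68,470),(480,530),(522,232))]
    print(z,[p.tolist() for p in P],np.mean(P,0),[np.linalg.norm(P[i]-P[i-1]).round(1) for i in range(4)],[np.degrees(np.arctan2(*(P[a]-P[b])[::-1])).round(2) for a,b in((0,1),(3,2),(0,3),(1,2))])
R=[c1(*p,6)[:2] for p in((75,165),(32,495),(485,558))]
print('riser',R,(R[0]+R[2])/2,np.linalg.norm(R[0]-R[1]),np.linalg.norm(R[1]-R[2]),np.degrees(np.arctan2(*(R[0]-R[1])[::-1])),np.degrees(np.arctan2(*(R[1]-R[2])[::-1])))
for z in(29,34,39):print('well',c1(195,355,z))
print('lid edge',c1(118,30,150),c1(600,97,150),c1(105,105,150),c1(590,165,150))
print('clip',c1(268,520,45))
print('weight',c2(503,140,44),c2(512,145,22),'vial',c2(118,113,50),'cruc',c2(170,435,32))
s=np.array(P)
print(px2(load('scene0'),275,276,44))
E
```

```text
43 [[564.5, 99.4], [461.9, 112.0], [440.8, -31.2], [545.1, -47.3]] [503.075  33.225] [np.float64(148.0), np.float64(103.4), np.float64(144.7), np.float64(105.5)] [np.float64(-7.0), np.float64(-8.78), np.float64(82.47), np.float64(81.62)]
48 [[563.7, 99.6], [461.7, 112.1], [440.7, -30.3], [544.5, -46.4]] [502.65  33.75] [np.float64(147.3), np.float64(102.8), np.float64(143.9), np.float64(105.0)] [np.float64(-6.99), np.float64(-8.82), np.float64(82.51), np.float64(81.61)]
53 [[563.0, 99.7], [461.5, 112.1], [440.6, -29.5], [543.8, -45.5]] [502.225  34.2  ] [np.float64(146.5), np.float64(102.3), np.float64(143.1), np.float64(104.4)] [np.float64(-6.97), np.float64(-8.81), np.float64(82.47), np.float64(81.6)]
riser [array([574.9, 108.6]), array([454.5, 124.5]), array([431.5, -39. ])] [503.2  34.8] 121.44533749798711 165.1098119434457 -7.522937946847972 81.9925864936831
well [503.3  66.6  29. ]
well [502.8  66.9  34. ]
well [502.4  67.3  39. ]
lid edge [594.9  97.7 150. ] [573.4 -52.6 150. ] [571.2 101.8 150. ] [552.  -49.1 150. ]
clip [444.4  42.7  45. ]
weight [472.6 280.5  44. ] [472.5 281.8  22. ] vial [479. 375.  50.] cruc [399.3 365.2  32. ]
[461.  283.8  44. ]
```

The case centre comes out at about (503,34) with a yaw of −0.138, and the predicted well (502.6,66.6) agrees with the measured ring. The weight is at about (472,281). I'll turn the tool so that its x matches case y and its y matches case x, then go above the weight.

Request:
step_arm --motion '[{"claw": 85,"delta_pos": [0,0,0],"turn": 0.12},{"claw": 85,"delta_pos": [0,0,0],"turn": 0.12},{"claw": 85,"delta_pos": [0,0,0],"turn": 0.12},{"claw": 85,"delta_pos": [0,0,0],"turn": 0.12},{"claw": 85,"delta_pos": [0,0,0],"turn": 0.12},{"claw": 85,"delta_pos": [0,0,0],"turn": 0.12},{"claw": 85,"delta_pos": [0,0,0],"turn": 0.12},{"claw": 85,"delta_pos": [0,0,0],"turn": 0.12}]'

```text
clock: 0.77
eef_pos: [178.5, 598.7, 238.8]
tcp_rot: [-3.141, 0.001, 1.886]
contact_force: [0.4, -0.1, -0.6]
opening: 0.995
grasp_force: 0.0
```

Request:
step_arm --motion '[{"claw": 85,"delta_pos": [0,0,0],"turn": 0.12},{"claw": 85,"delta_pos": [0,0,0],"turn": 0.12},{"claw": 85,"delta_pos": [0,0,0],"turn": 0.12},{"claw": 85,"delta_pos": [0,0,0],"turn": 0.1},{"claw": 85,"delta_pos": [-20,20,0],"turn": 0},{"claw": 85,"delta_pos": [-24,30,0],"turn": 0},{"claw": 85,"delta_pos": [-24,30,0],"turn": 0},{"claw": 85,"delta_pos": [-24,30,0],"turn": 0}]'

```text
clock: 1.43
eef_pos: [275.2, 491.3, 238.9]
tcp_rot: [-3.141, 0.001, 1.433]
contact_force: [0.9, 0.4, 0.2]
opening: 0.995
grasp_force: 0.0
```

Request:
step_arm --motion '[{"claw": 85,"delta_pos": [-24,30,0],"turn": 0},{"claw": 85,"delta_pos": [-24,30,0],"turn": 0},{"claw": 85,"delta_pos": [-24,30,0],"turn": 0},{"claw": 85,"delta_pos": [-24,30,0],"turn": 0},{"claw": 85,"delta_pos": [-24,30,0],"turn": 0},{"claw": 85,"delta_pos": [-24,30,0],"turn": 0},{"claw": 85,"delta_pos": [0,0,0],"turn": 0},{"claw": 85,"delta_pos": [0,0,0],"turn": 0}]'

```text
clock: 2.1
eef_pos: [434.1, 323.4, 239.0]
tcp_rot: [-3.141, 0.0, 1.428]
contact_force: [-1.2, 0.1, -0.6]
opening: 0.996
grasp_force: 0.0
```

Request:
step_arm --motion '[{"claw": 85,"delta_pos": [-18,22,20],"turn": 0},{"claw": 85,"delta_pos": [-18,22,25],"turn": 0},{"claw": 85,"delta_pos": [0,0,35],"turn": 0},{"claw": 85,"delta_pos": [0,0,20],"turn": 0},{"claw": 85,"delta_pos": [0,0,0],"turn": 0},{"claw": 85,"delta_pos": [0,0,0],"turn": 0}]'

```text
clock: 2.6
eef_pos: [470.5, 283.7, 138.6]
tcp_rot: [-3.139, 0.002, 1.433]
contact_force: [-1.0, -0.3, 0.1]
opening: 0.995
grasp_force: 0.0
```

```bash
python3 - <<'E'
from h import *
f=grab('wrist','w1'); print((-np.array(f['R']).T@np.array(f['t'])).round(),np.round(f['R'],2).tolist(),sense()['eef_pos'],proj(f,[472,281.5,44]))
E
```

```text
[481. 361. 273.] [[0.99, -0.14, -0.0], [-0.13, -0.94, 0.3], [-0.04, -0.3, -0.95]] [471.40721182 284.29595825 139.88822317] (np.float64(319.9766066598643), np.float64(251.1118148011574))
```

View pics/w1.png

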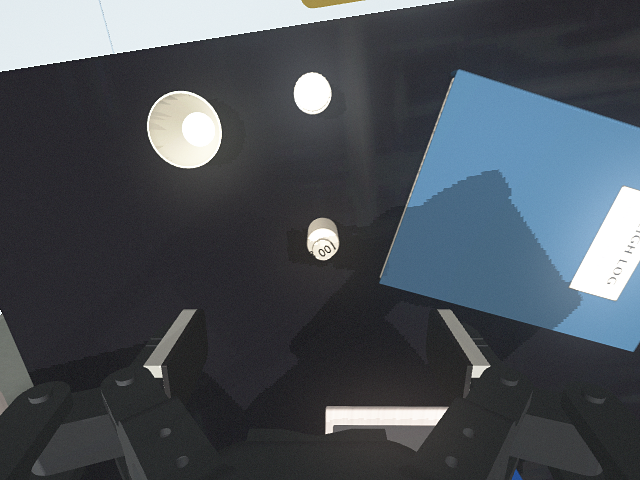

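The wrist picture shows the weight with its knob top at about (324,249) and its body's lower end near (322,227).

```bash
python3 - <<'E'
from h import *
f=load('w1')
print(px2(f,324,249,44),px2(f,322.5,219,11), px2(f,307,230,11),px2(f,338,230,11))
for z in (0,22,44): print(proj(f,[472,281,z]))
im=cv2.imread('pics/w1.png')[200:280,280:370]
cv2.imwrite('pics/c3.png',cv2.resize(im,None,fx=6,fy=6,interpolation=cv2.INTER_CUBIC))
E
```

```text
[474.7 282.6  44. ] [475.7 293.8  11. ] [463.6 287.2  11. ] [485.6 284.2  11. ]
(np.float64(319.7018311687468), np.float64(232.41442254797357))
(np.float64(319.87727863711456), np.float64(241.35775085024537))
(np.float64(320.0830373889887), np.float64(251.84617844738509))
```

View pics/c3.png

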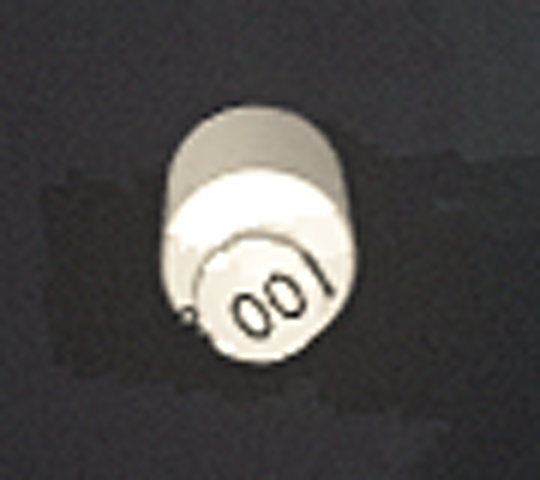

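Request:
step_arm --motion '[{"claw": 85,"delta_pos": [-1.6,3.5,20],"turn": 0},{"claw": 85,"delta_pos": [0,0,30],"turn": 0},{"claw": 85,"delta_pos": [0,0,30],"turn": 0},{"claw": 85,"delta_pos": [0,0,20],"turn": 0},{"claw": 85,"delta_pos": [0,0,10],"turn": 0},{"claw": 85,"delta_pos": [0,0,5],"turn": 0},{"claw": 85,"delta_pos": [0,0,0],"turn": 0},{"claw": 85,"delta_pos": [0,0,0],"turn": 0}]'

```text
clock: 3.32
eef_pos: [475.8, 282.1, 25.7]
tcp_rot: [3.14, -0.001, 1.432]
contact_force: [0.4, 0.1, 0.4]
opening: 0.995
grasp_force: 0.0
```

Request:
step_arm --motion '[{"claw": 30,"delta_pos": [0,0,0],"turn": 0},{"claw": 20,"delta_pos": [0,0,0],"turn": 0},{"claw": 10,"delta_pos": [0,0,0],"turn": 0},{"claw": 10,"delta_pos": [0,0,0],"turn": 0},{"claw": 10,"delta_pos": [0,0,0],"turn": 0},{"claw": 10,"delta_pos": [0,0,0],"turn": 0},{"claw": 10,"delta_pos": [0,0,0],"turn": 0},{"claw": 10,"delta_pos": [0,0,0],"turn": 0}]' --force 30

```text
clock: 3.98
eef_pos: [475.1, 281.3, 24.6]
tcp_rot: [3.141, -0.0, 1.432]
contact_force: [-1.3, 0.3, 5.7]
opening: 0.241
grasp_force: 29.7
```

```bash
python3 - <<'E'
from h import *
f=grab('wrist','w2'); s=sense();print(s['eef_pos'],s['tcp_rot'],s['opening'],s['grasp_force'],s['contact_force'])
for z in (0,27,44): print(proj(f,[*s['eef_pos'][:2],z]))
E
```

```text
[475.16094612 281.32425135  24.63302231] [ 3.14124796e+00 -2.64101531e-04  1.43172064e+00] 0.23512641196883938 29.69667413213756 [-0.87233941 -0.56598248  5.47375172]
(np.float64(316.8296946432342), np.float64(296.9685802229633))
(np.float64(316.89529796986636), np.float64(327.3142256853402))
(np.float64(316.9496003360478), np.float64(352.4324694773011))
```

View pics/w2.png

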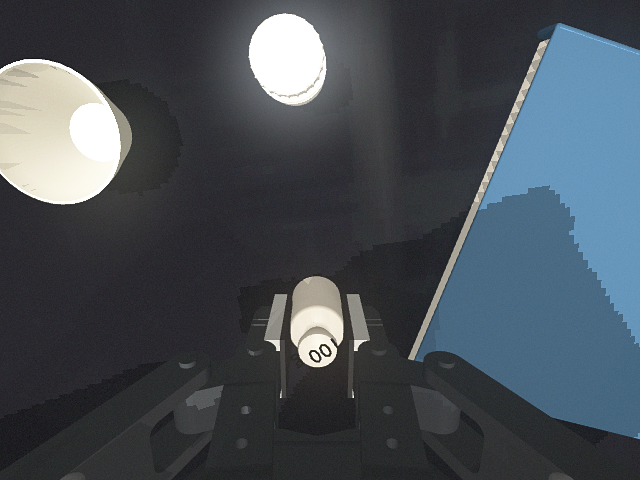

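The weight is between the pads and upright. I'll lift it and check.

Request:
step_arm --motion '[{"claw": 10,"delta_pos": [0,0,-4],"turn": 0},{"claw": 10,"delta_pos": [0,0,-10],"turn": 0},{"claw": 10,"delta_pos": [0,0,-26],"turn": 0},{"claw": 10,"delta_pos": [0,0,-30],"turn": 0},{"claw": 10,"delta_pos": [0,0,-20],"turn": 0},{"claw": 10,"delta_pos": [0,0,-10],"turn": 0},{"claw": 10,"delta_pos": [0,0,0],"turn": 0},{"claw": 10,"delta_pos": [0,0,0],"turn": 0}]'

```text
clock: 4.7
eef_pos: [474.8, 281.2, 124.3]
tcp_rot: [3.141, -0.0, 1.432]
contact_force: [-0.5, -0.2, -1.9]
opening: 0.238
grasp_force: 29.6
```

Request:
step_arm --motion '[{"claw": 10,"delta_pos": [-20,5,0],"turn": 0},{"claw": 10,"delta_pos": [-34,9.4,0],"turn": 0},{"claw": 10,"delta_pos": [-34,9.4,0],"turn": 0},{"claw": 10,"delta_pos": [-34,9.4,0],"turn": 0},{"claw": 10,"delta_pos": [-34,9.4,0],"turn": 0},{"claw": 10,"delta_pos": [-32,9,0],"turn": 0},{"claw": 10,"delta_pos": [-20,5,0],"turn": 0},{"claw": 10,"delta_pos": [0,0,0],"turn": 0}]'

```text
clock: 5.37
eef_pos: [501.2, 63.9, 122.5]
tcp_rot: [-3.139, 0.002, 1.429]
contact_force: [0.3, -0.1, -1.1]
opening: 0.238
grasp_force: 29.6
```

```bash
python3 - <<'E'
from h import *
f=grab('wrist','w3'); s=sense();print(s['eef_pos'],s['tcp_rot'],s['opening'],s['grasp_force'],s['contact_force'])
t=s['eef_pos']
for z in (-24.6,2,19.4): print(proj(f,[*t[:2],t[2]+z]))
print('well exp',[proj(f,[502.6,66.6,z]) for z in(29,39)])
E
```

```text
[501.14458507  65.44888356 122.64533915] [-3.13875094e+00  9.35096839e-04  1.42873266e+00] 0.23441696512108365 29.59709634713363 [ 0.37558886  0.85961834 -1.57508968]
(np.float64(316.4939501569305), np.float64(293.88497583950726))
(np.float64(316.28213822997566), np.float64(323.4266341834359))
(np.float64(316.0998194880367), np.float64(348.8548433569413))
well exp [(np.float64(318.86211539551033), np.float64(244.24414432138204)), (np.float64(318.9084299633125), np.float64(249.38590420449424))]
```

View pics/w3.png

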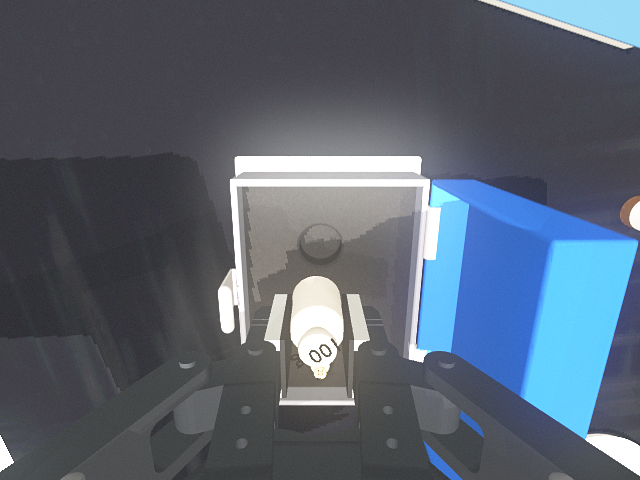

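The weight is held upright with its knob at (318,348). The well ring's centre is at (320.5,242), and the lid is open on the right.

```bash
python3 - <<'E'
from h import *
f=load('w3')
print('knob',px2(f,318,348,142), 'base back', px2(f,317,276,98),px2(f,292,300,109),px2(f,341,300,109))
for z in(29,34,39):print('well',px2(f,320.5,242,z))
print('rim far L/R',*[ (px2(f,232,182,z),px2(f,429,182,z)) for z in(43,53)])
E
```

```text
knob [501.8  65.7 142. ] base back [502.6  74.2  98. ] [491.1  69.3 109. ] [511.9  66.3 109. ]
well [503.8  67.9  29. ]
well [504.   69.5  34. ]
well [504.2  71.1  39. ]
rim far L/R (array([460. , 114.5,  43. ]), array([569.6,  98.9,  43. ])) (array([462.4, 115.8,  53. ]), array([567. , 100.8,  53. ]))
```

Request:
step_arm --motion '[{"claw": 10,"delta_pos": [0.5,1,10],"turn": 0},{"claw": 10,"delta_pos": [0,0,20],"turn": 0},{"claw": 10,"delta_pos": [0,0,15],"turn": 0},{"claw": 10,"delta_pos": [0,0,5],"turn": 0},{"claw": 10,"delta_pos": [0,0,0],"turn": 0},{"claw": 10,"delta_pos": [0,0,0],"turn": 0},{"claw": 10,"delta_pos": [0,0,0],"turn": 0}]'

```text
clock: 6.0
eef_pos: [503.4, 68.3, 74.6]
tcp_rot: [3.141, -0.0, 1.432]
contact_force: [-0.5, 0.9, -0.9]
opening: 0.238
grasp_force: 29.6
```

```bash
python3 - <<'E'
from h import *
f=grab('wrist','w4'); s=sense();print(s['eef_pos'],s['tcp_rot'],s['opening'],s['grasp_force'],s['contact_force'])
cv2.imwrite('pics/c4.png',cv2.resize(f['img'][200:380,220:460,::-1],None,fx=3.3,fy=3.3,interpolation=cv2.INTER_CUBIC))
for z in(29,31,33,35):print('well exp',proj(f,[503.7,68,z]))
E
```

```text
[503.52255539  68.16023552  74.77521197] [ 3.14099756e+00 -2.21918759e-04  1.43228773e+00] 0.23831890553984528 29.614438019343652 [ 0.76232189  0.57671188 -0.95937978]
well exp (np.float64(317.3177953428671), np.float64(279.32783898662075))
well exp (np.float64(317.32606850945103), np.float64(280.8924557627088))
well exp (np.float64(317.3345064353235), np.float64(282.4882317260564))
well exp (np.float64(317.3431140917327), np.float64(284.11610703642395))
```

View pics/c4.png

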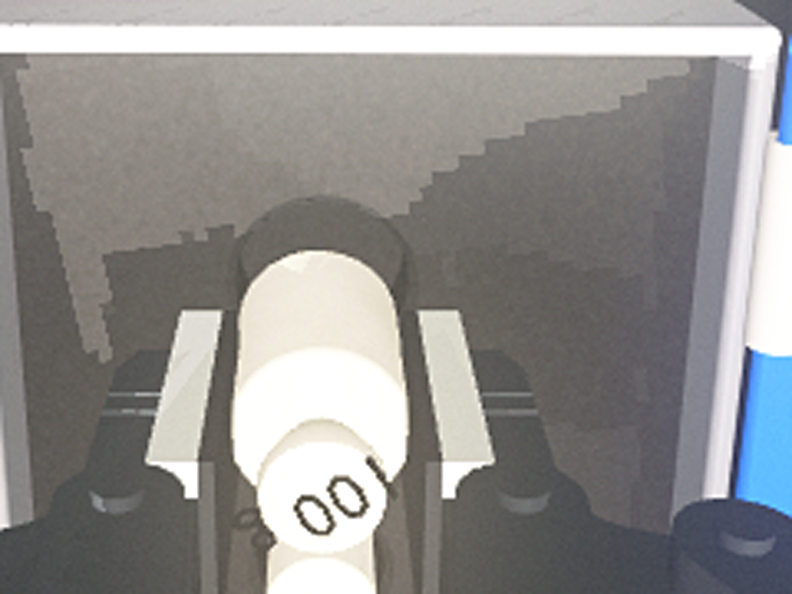

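The crop shows the well ring's centre at about full-frame (318.5,284.6). The weight hangs just in front of it, with the knob at (317.6,351.5).

```bash
python3 - <<'E'
from h import *
f=load('w4');g=load('w3');h=load('top0')
print('knob',px2(f,317.6,351.5,94.2),'body edges z61',px2(f,220+239/3.3,290,61),px2(f,220+403/3.3,290,61),'base back z50',px2(f,317,200+250/3.3,50.2))
for z in(29,31,33,35,37,39):
    print(z,'w4',px2(f,318.5,284.6,z)[:2],'w3',px2(g,320.5,242,z)[:2],'top',px2(h,354,243,z)[:2],'ring w',np.linalg.norm(px2(f,220+236/3.3,284,z)-px2(f,220+414/3.3,284,z)).round(1),
     'rim far w', np.linalg.norm(px2(f,220+770/3.3,200+40/3.3,z+14)[:2]-px2(h,315+103/5,172+178/5,z+14)[:2]).round(1))
E
```

```text
knob [503.8  68.8  94.2] body edges z61 [494.4  78.2  61. ] [515.3  75.3  61. ] base back z50 [505.   78.8  50.2]
29 w4 [503.9  65. ] w3 [503.8  67.9] top [503.3  66.6] ring w 27.8 rim far w 5.1
31 w4 [504.   65.9] w3 [503.9  68.6] top [503.1  66.8] ring w 27.5 rim far w 4.5
33 w4 [504.1  66.8] w3 [504.   69.2] top [502.9  66.9] ring w 27.2 rim far w 4.0
35 w4 [504.2  67.7] w3 [504.1  69.8] top [502.7  67. ] ring w 26.9 rim far w 3.7
37 w4 [504.3  68.5] w3 [504.1  70.5] top [502.6  67.1] ring w 26.6 rim far w 3.3
39 w4 [504.5  69.4] w3 [504.2  71.1] top [502.4  67.3] ring w 26.3 rim far w 3.0
```

Request:
step_arm --motion '[{"claw": 10,"delta_pos": [-0.8,0,4],"turn": 0},{"claw": 10,"delta_pos": [0,0,4],"turn": 0},{"claw": 10,"delta_pos": [0,0,2],"turn": 0},{"claw": 10,"delta_pos": [0,0,1],"turn": 0},{"claw": 10,"delta_pos": [0,0,0],"turn": 0}]'

```text
clock: 6.47
eef_pos: [503.0, 66.9, 63.0]
tcp_rot: [-3.141, 0.0, 1.432]
contact_force: [-0.4, 0.5, -1.2]
opening: 0.24
grasp_force: 29.6
```

Request:
step_arm --motion '[{"claw": 10,"delta_pos": [0,0,1],"turn": 0},{"claw": 10,"delta_pos": [0,0,1],"turn": 0},{"claw": 10,"delta_pos": [0,0,0],"turn": 0},{"claw": 10,"delta_pos": [0,0,0],"turn": 0}]'

```text
clock: 6.8
eef_pos: [503.1, 66.9, 61.3]
tcp_rot: [-3.142, 0.0, 1.432]
contact_force: [-0.8, 0.4, -0.6]
opening: 0.235
grasp_force: 29.6
```

Request:
step_arm --motion '[{"claw": 10,"delta_pos": [0,0,1],"turn": 0},{"claw": 10,"delta_pos": [0,0,1],"turn": 0},{"claw": 10,"delta_pos": [0,0,0],"turn": 0},{"claw": 10,"delta_pos": [0,0,0],"turn": 0}]'

```text
clock: 7.13
eef_pos: [503.1, 66.9, 59.2]
tcp_rot: [-3.141, 0.0, 1.432]
contact_force: [-1.0, -0.3, -0.6]
opening: 0.24
grasp_force: 29.6
```

Request:
step_arm --motion '[{"claw": 10,"delta_pos": [0,0,1],"turn": 0},{"claw": 10,"delta_pos": [0,0,1],"turn": 0},{"claw": 10,"delta_pos": [0,0,0],"turn": 0},{"claw": 10,"delta_pos": [0,0,0],"turn": 0}]'

```text
clock: 7.47
eef_pos: [503.1, 66.9, 57.2]
tcp_rot: [-3.141, 0.0, 1.432]
contact_force: [0.3, -0.4, -1.6]
opening: 0.239
grasp_force: 29.6
```

Request:
step_arm --motion '[{"claw": 10,"delta_pos": [0,0,1],"turn": 0},{"claw": 10,"delta_pos": [0,0,1],"turn": 0},{"claw": 10,"delta_pos": [0,0,0],"turn": 0},{"claw": 10,"delta_pos": [0,0,0],"turn": 0}]'

```text
clock: 7.8
eef_pos: [503.1, 66.9, 55.2]
tcp_rot: [-3.141, 0.0, 1.432]
contact_force: [0.3, -0.2, -0.7]
opening: 0.241
grasp_force: 29.6
```

Request:
step_arm --motion '[{"claw": 10,"delta_pos": [0,0,1],"turn": 0},{"claw": 10,"delta_pos": [0,0,0.5],"turn": 0},{"claw": 10,"delta_pos": [0,0,0],"turn": 0},{"claw": 10,"delta_pos": [0,0,0],"turn": 0}]'

```text
clock: 8.13
eef_pos: [503.1, 66.9, 53.7]
tcp_rot: [-3.141, 0.0, 1.432]
contact_force: [0.5, 0.8, -0.5]
opening: 0.24
grasp_force: 29.6
```

Request:
step_arm --motion '[{"claw": 10,"delta_pos": [0,0,1],"turn": 0},{"claw": 10,"delta_pos": [0,0,1],"turn": 0},{"claw": 10,"delta_pos": [0,0,0],"turn": 0},{"claw": 10,"delta_pos": [0,0,0],"turn": 0}]'

```text
clock: 8.47
eef_pos: [503.0, 66.9, 51.7]
tcp_rot: [-3.141, 0.0, 1.432]
contact_force: [0.7, -0.2, -1.1]
opening: 0.24
grasp_force: 29.6
```

Request:
step_arm --motion '[{"claw": 10,"delta_pos": [0,0,1],"turn": 0},{"claw": 10,"delta_pos": [0,0,1],"turn": 0},{"claw": 10,"delta_pos": [0,0,0],"turn": 0},{"claw": 10,"delta_pos": [0,0,0],"turn": 0}]'

```text
clock: 8.8
eef_pos: [503.0, 66.9, 49.7]
tcp_rot: [-3.141, 0.0, 1.432]
contact_force: [-0.1, 0.3, -0.9]
opening: 0.243
grasp_force: 29.6
```

Request:
step_arm --motion '[{"claw": 10,"delta_pos": [0,0,1],"turn": 0},{"claw": 10,"delta_pos": [0,0,0.5],"turn": 0},{"claw": 10,"delta_pos": [0,0,0],"turn": 0},{"claw": 10,"delta_pos": [0,0,0],"turn": 0}]'

```text
clock: 9.13
eef_pos: [503.1, 66.9, 48.3]
tcp_rot: [-3.142, 0.0, 1.432]
contact_force: [-0.3, 0.3, -1.5]
opening: 0.234
grasp_force: 29.6
```

Request:
step_arm --motion '[{"claw": 10,"delta_pos": [0,0,1],"turn": 0},{"claw": 10,"delta_pos": [0,0,0.5],"turn": 0},{"claw": 10,"delta_pos": [0,0,0],"turn": 0},{"claw": 10,"delta_pos": [0,0,0],"turn": 0}]'

```text
clock: 9.47
eef_pos: [503.1, 66.9, 46.7]
tcp_rot: [-3.142, 0.0, 1.432]
contact_force: [0.3, 0.3, -1.0]
opening: 0.238
grasp_force: 29.6
```

Request:
step_arm --motion '[{"claw": 10,"delta_pos": [0,0,1],"turn": 0},{"claw": 10,"delta_pos": [0,0,0.5],"turn": 0},{"claw": 10,"delta_pos": [0,0,0],"turn": 0},{"claw": 10,"delta_pos": [0,0,0],"turn": 0}]'

```text
clock: 9.8
eef_pos: [503.3, 67.1, 46.1]
tcp_rot: [3.141, -0.0, 1.432]
contact_force: [-3.4, 0.2, 11.0]
opening: 0.24
grasp_force: 30.8
```

Floor contact is at a weight underside of about 21.5 mm, so the case is set about 6.5 mm above its lowest. Next I release.

Request:
step_arm --motion '[{"claw": 10,"delta_pos": [0,0,-0.7],"turn": 0},{"claw": 25,"delta_pos": [0,0,0],"turn": 0},{"claw": 30,"delta_pos": [0,0,0],"turn": 0},{"claw": 36,"delta_pos": [0,0,0],"turn": 0},{"claw": 40,"delta_pos": [0,0,0],"turn": 0},{"claw": 40,"delta_pos": [0,0,0],"turn": 0},{"claw": 40,"delta_pos": [0,0,0],"turn": 0},{"claw": 40,"delta_pos": [0,0,0],"turn": 0}]'

```text
clock: 10.47
eef_pos: [503.1, 66.9, 45.9]
tcp_rot: [-3.142, 0.0, 1.432]
contact_force: [1.2, -0.0, -0.1]
opening: 0.47
grasp_force: 0.0
```

Request:
step_arm --motion '[{"claw": 40,"delta_pos": [0,0,-5],"turn": 0},{"claw": 40,"delta_pos": [0,0,-15],"turn": 0},{"claw": 40,"delta_pos": [0,0,-25],"turn": 0},{"claw": 40,"delta_pos": [0,0,-25],"turn": 0},{"claw": 40,"delta_pos": [0,0,-20],"turn": 0},{"claw": 40,"delta_pos": [0,0,0],"turn": 0},{"claw": 40,"delta_pos": [0,0,0],"turn": 0}]'

```text
clock: 11.05
eef_pos: [503.9, 67.1, 137.2]
tcp_rot: [3.139, -0.001, 1.432]
contact_force: [0.1, 0.3, -0.4]
opening: 0.467
grasp_force: 0.0
```

```bash
python3 - <<'E'
from h import *
f=grab('wrist','w5'); s=sense();print(s['eef_pos'],s['tcp_rot'],s['opening'],s['contact_force'])
g=grab('top','top5')['img']; s2=grab('scene','scene5')['img']
a=cv2.resize(f['img'][150:450,200:600],(400,300));b=cv2.resize(g[165:290,315:455],(400,357),interpolation=cv2.INTER_CUBIC)[:300]
c=cv2.resize(s2[150:280,300:440],(400,371)[:2],interpolation=cv2.INTER_CUBIC)[:300]
cv2.imwrite('pics/c5.png',np.vstack([np.hstack([a,b]),np.hstack([c,np.zeros_like(a)])])[:,:,::-1])
E
```

```text
[503.08849164  66.94259863 136.14486579] [ 3.14092208e+00 -1.81878420e-04  1.43177373e+00] 0.47158246500216866 [-0.96365587  0.90893857 -0.83154002]
```

View pics/c5.png

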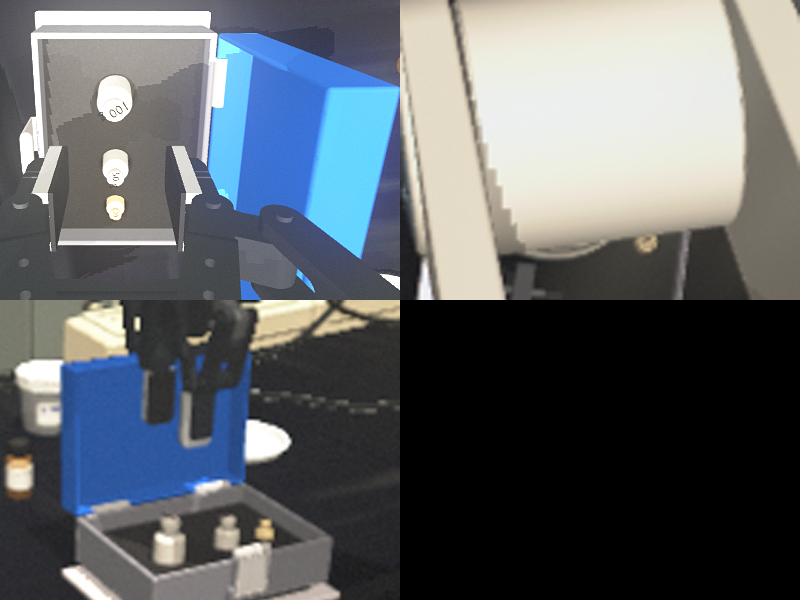

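The weight stands upright in its well and the lid is still open. Next I close the claw, rise over the lid and go behind it.

Request:
step_arm --motion '[{"claw": 20,"delta_pos": [0,0,-20],"turn": 0},{"claw": 0,"delta_pos": [0,0,-30],"turn": 0},{"claw": 0,"delta_pos": [0,0,-29],"turn": 0},{"claw": 0,"delta_pos": [-3,0,0],"turn": 0},{"claw": 0,"delta_pos": [0,0,0],"turn": 0},{"claw": 0,"delta_pos": [0,26,0],"turn": 0},{"claw": 0,"delta_pos": [0,30,0],"turn": 0},{"claw": 0,"delta_pos": [0,30,0],"turn": 0}]'

```text
clock: 11.87
eef_pos: [587.6, 51.9, 212.9]
tcp_rot: [-3.139, 0.001, 1.432]
contact_force: [-1.0, -0.0, 0.6]
opening: 0.004
grasp_force: 0.0
```

Request:
step_arm --motion '[{"claw": 0,"delta_pos": [0,20,0],"turn": 0},{"claw": 0,"delta_pos": [0,10,0],"turn": 0},{"claw": 0,"delta_pos": [0,0,0],"turn": 0},{"claw": 0,"delta_pos": [0,0,20],"turn": 0},{"claw": 0,"delta_pos": [0,0,22],"turn": 0},{"claw": 0,"delta_pos": [0,0,20],"turn": 0},{"claw": 0,"delta_pos": [0,0,0],"turn": 0},{"claw": 0,"delta_pos": [0,0,0],"turn": 0}]'

```text
clock: 12.53
eef_pos: [615.4, 48.0, 151.7]
tcp_rot: [-3.138, 0.001, 1.432]
contact_force: [0.8, 0.5, 0.4]
opening: 0.005
grasp_force: 0.0
```

Request:
step_arm --motion '[{"claw": 0,"delta_pos": [0,-8,0],"turn": 0},{"claw": 0,"delta_pos": [0,-6,0],"turn": 0},{"claw": 0,"delta_pos": [0,-5,0],"turn": 0},{"claw": 0,"delta_pos": [0,-5,0],"turn": 0},{"claw": 0,"delta_pos": [0,-5,0],"turn": 0}]'

```text
clock: 12.95
eef_pos: [588.8, 52.1, 153.9]
tcp_rot: [3.14, -0.0, 1.432]
contact_force: [0.5, -0.6, 0.5]
opening: -0.0
grasp_force: 0.6
```

Request:
step_arm --motion '[{"claw": 0,"delta_pos": [0,-5,0],"turn": 0},{"claw": 0,"delta_pos": [0,-5,0],"turn": 0},{"claw": 0,"delta_pos": [0,-5,0],"turn": 0},{"claw": 0,"delta_pos": [0,-5,0],"turn": 0}]'

```text
clock: 13.28
eef_pos: [568.5, 54.8, 153.0]
tcp_rot: [-3.142, -0.0, 1.432]
contact_force: [0.7, 0.2, -0.9]
opening: -0.002
grasp_force: 0.4
```

```bash
cat >> h.py <<'E'
def lidfit(name,out=None,f=None):
    if f is None:
        f=grab(name,out); im=f['img']
    else: im=cv2.imread('pics/'+out+'.png')[:,:,::-1]
    h=cv2.cvtColor(np.ascontiguousarray(im),cv2.COLOR_RGB2HSV); m=((h[...,0]>100)&(h[...,0]<125)&(h[...,1]>170)&(h[...,2]>70)).astype(np.uint8)
    best=[]
    for th in np.arange(0,1.9,.02):
        P=[]
        for r in(0,110):
            for n in(0,24):
                for y in(-75,75):
                    x=55-r*np.cos(th)+n*np.sin(th);z=49.5+r*np.sin(th)+n*np.cos(th)
                    P.append(proj(f,[503+.9905*x+.137*y,34-.137*x+.9905*y,z]))
        M=np.zeros(m.shape,np.uint8);cv2.fillConvexPoly(M,cv2.convexHull(np.array(P,np.float32)).astype(np.int32),1)
        best.append(((M&m).sum()/(M|m).sum(),round(th,2)))
    print(name,sorted(best)[-3:],m.sum())
E
python3 - <<'E'
from h import *
lidfit('scene','scene5',load('scene5')); lidfit('top','top0',load('top0'))
lidfit('scene','s6');lidfit('top','t6'); print(sense()['contact_force'])
E
```

```text
scene [(np.float64(0.6175321049692909), np.float64(1.48)), (np.float64(0.6188202247191011), np.float64(1.46)), (np.float64(0.6222596964586846), np.float64(1.5))] 2220
top [(np.float64(0.046760837798343884), np.float64(1.48)), (np.float64(0.04900459418070444), np.float64(1.46)), (np.float64(0.05114544485881726), np.float64(1.44))] 100
scene [(np.float64(0.7454764776839565), np.float64(1.26)), (np.float64(0.752436053593179), np.float64(1.24)), (np.float64(0.7537336177994514), np.float64(1.22))] 2474
top [(np.float64(0.023061630218687873), np.float64(1.26)), (np.float64(0.024139472507822977), np.float64(1.3)), (np.float64(0.024978466838931956), np.float64(1.28))] 58
[-0.10039594 -0.20894151 -0.51750387]
```

The silhouette fit gives the lid at about 1.24 rad, down from about 1.5, so the finger is carrying it. I'll continue along the arc.

Request:
step_arm --motion '[{"claw": 0,"delta_pos": [0,-6,0],"turn": 0},{"claw": 0,"delta_pos": [0,-6,0],"turn": 0},{"claw": 0,"delta_pos": [0,-6,0],"turn": 0},{"claw": 0,"delta_pos": [0,-7,0],"turn": 0},{"claw": 0,"delta_pos": [0,-5,3],"turn": 0},{"claw": 0,"delta_pos": [0,-5,4],"turn": 0},{"claw": 0,"delta_pos": [0,-6,4],"turn": 0}]'

```text
clock: 13.97
eef_pos: [528.0, 60.5, 141.8]
tcp_rot: [3.141, -0.0, 1.432]
contact_force: [0.2, -0.6, 2.1]
opening: 0.006
grasp_force: 0.6
```

Request:
step_arm --motion '[{"claw": 0,"delta_pos": [0,-5,4],"turn": 0},{"claw": 0,"delta_pos": [0,-5,4],"turn": 0},{"claw": 0,"delta_pos": [0,-6,4],"turn": 0},{"claw": 0,"delta_pos": [0,-4,5],"turn": 0},{"claw": 0,"delta_pos": [0,-5,5],"turn": 0},{"claw": 0,"delta_pos": [0,-4,5],"turn": 0}]'

```text
clock: 14.47
eef_pos: [499.0, 64.4, 114.3]
tcp_rot: [-3.141, 0.0, 1.432]
contact_force: [0.1, -0.1, 1.3]
opening: -0.001
grasp_force: 0.4
```

```bash
python3 - <<'E'
from h import *
lidfit('scene','s7'); s=sense();print(s['contact_force'],s['eef_pos'])
E
```

```text
scene [(np.float64(0.649624060150376), np.float64(0.46)), (np.float64(0.7026415094339623), np.float64(0.42)), (np.float64(0.7194076383476228), np.float64(0.44))] 938
[-0.6180602   0.19480553 -1.32832759] [497.76861136  64.39435916 113.44447413]
```

Request:
step_arm --motion '[{"claw": 0,"delta_pos": [0,-4,4],"turn": 0},{"claw": 0,"delta_pos": [0,-4,4],"turn": 0},{"claw": 0,"delta_pos": [0,-4,4],"turn": 0},{"claw": 0,"delta_pos": [0,-4,3],"turn": 0},{"claw": 0,"delta_pos": [0,-4,2],"turn": 0},{"claw": 0,"delta_pos": [0,0,0],"turn": 0}]'

```text
clock: 15.02
eef_pos: [478.6, 67.2, 97.4]
tcp_rot: [-3.14, 0.0, 1.432]
contact_force: [0.1, -0.1, -0.6]
opening: 0.002
grasp_force: 0.0
```

```bash
python3 - <<'E'
from h import *
lidfit('scene','s8'); s=sense();print(s['contact_force'],s['eef_pos'])
E
```

```text
scene [(np.float64(0.765625), np.float64(0.16)), (np.float64(0.7839219330855018), np.float64(0.2)), (np.float64(0.786336542870243), np.float64(0.18))] 1726
[-0.1281653  -0.56675298 -0.25019303] [479.23563765  67.17010939  97.73579522]
```

Request:
step_arm --motion '[{"claw": 0,"delta_pos": [0,-3,1],"turn": 0},{"claw": 0,"delta_pos": [0,-3,2],"turn": 0},{"claw": 0,"delta_pos": [0,0,2],"turn": 0},{"claw": 0,"delta_pos": [0,0,1.5],"turn": 0},{"claw": 0,"delta_pos": [0,0,0],"turn": 0},{"claw": 0,"delta_pos": [0,0,0],"turn": 0}]'

```text
clock: 15.57
eef_pos: [474.0, 68.0, 91.4]
tcp_rot: [-3.141, 0.0, 1.432]
contact_force: [0.6, -0.4, -1.0]
opening: -0.002
grasp_force: 0.0
```

Request:
step_arm --motion '[{"claw": 0,"delta_pos": [0,0,1],"turn": 0},{"claw": 0,"delta_pos": [0,0,1],"turn": 0},{"claw": 0,"delta_pos": [0,0,0],"turn": 0},{"claw": 0,"delta_pos": [0,0,0],"turn": 0}]'

```text
clock: 15.9
eef_pos: [474.0, 68.0, 89.4]
tcp_rot: [-3.142, 0.0, 1.432]
contact_force: [-1.2, -0.2, 0.3]
opening: -0.004
grasp_force: 0.0
```

Request:
step_arm --motion '[{"claw": 0,"delta_pos": [0,0,1],"turn": 0},{"claw": 0,"delta_pos": [0,0,0],"turn": 0},{"claw": 0,"delta_pos": [0,0,0],"turn": 0}]'

```text
clock: 16.15
eef_pos: [474.0, 68.0, 88.4]
tcp_rot: [-3.142, 0.0, 1.432]
contact_force: [-0.6, -0.0, 0.1]
opening: -0.001
grasp_force: 0.0
```

Request:
step_arm --motion '[{"claw": 0,"delta_pos": [0,0,1],"turn": 0},{"claw": 0,"delta_pos": [0,0,0],"turn": 0},{"claw": 0,"delta_pos": [0,0,0],"turn": 0}]'

```text
clock: 16.4
eef_pos: [474.0, 68.0, 87.4]
tcp_rot: [-3.142, 0.0, 1.432]
contact_force: [-0.0, 0.3, -0.3]
opening: -0.001
grasp_force: 0.0
```

Request:
step_arm --motion '[{"claw": 0,"delta_pos": [0,0,1],"turn": 0},{"claw": 0,"delta_pos": [0,0,0],"turn": 0},{"claw": 0,"delta_pos": [0,0,0],"turn": 0}]'

```text
clock: 16.65
eef_pos: [473.9, 68.0, 86.5]
tcp_rot: [-3.141, 0.0, 1.432]
contact_force: [-1.5, 0.2, 2.8]
opening: 0.001
grasp_force: 1.4
```

Request:
step_arm --motion '[{"claw": 0,"delta_pos": [0,0,0.7],"turn": 0},{"claw": 0,"delta_pos": [0,0,0],"turn": 0},{"claw": 0,"delta_pos": [0,0,0],"turn": 0}]'

```text
clock: 16.9
eef_pos: [473.8, 68.0, 86.1]
tcp_rot: [-3.141, 0.0, 1.432]
contact_force: [-2.4, 0.8, 8.2]
opening: 0.006
grasp_force: 4.1
```

Request:
step_arm --motion '[{"claw": 0,"delta_pos": [0,0,0.7],"turn": 0},{"claw": 0,"delta_pos": [0,0,0],"turn": 0},{"claw": 0,"delta_pos": [0,0,0],"turn": 0}]'

```text
clock: 17.15
eef_pos: [473.7, 68.0, 85.2]
tcp_rot: [-3.141, 0.0, 1.432]
contact_force: [-2.0, 1.4, 3.9]
opening: 0.0
grasp_force: 1.5
```

Request:
step_arm --motion '[{"claw": 0,"delta_pos": [0,0,0.5],"turn": 0},{"claw": 0,"delta_pos": [0,0,0],"turn": 0},{"claw": 0,"delta_pos": [0,0,0],"turn": 0}]'

```text
clock: 17.4
eef_pos: [474.2, 68.0, 84.5]
tcp_rot: [3.141, -0.0, 1.432]
contact_force: [0.2, 0.1, -0.4]
opening: -0.003
grasp_force: 0.0
```

Request:
step_arm --motion '[{"claw": 0,"delta_pos": [0,0,0.5],"turn": 0},{"claw": 0,"delta_pos": [0,0,0],"turn": 0},{"claw": 0,"delta_pos": [0,0,0],"turn": 0}]'

```text
clock: 17.65
eef_pos: [474.2, 68.0, 84.1]
tcp_rot: [3.141, -0.0, 1.432]
contact_force: [-0.5, -0.5, 3.4]
opening: 0.004
grasp_force: 1.4
```

Request:
step_arm --motion '[{"claw": 0,"delta_pos": [0,0,0.5],"turn": 0},{"claw": 0,"delta_pos": [0,0,0],"turn": 0},{"claw": 0,"delta_pos": [0,0,0],"turn": 0}]'

```text
clock: 17.9
eef_pos: [474.0, 68.0, 83.6]
tcp_rot: [3.141, -0.0, 1.432]
contact_force: [-0.5, 1.0, 2.0]
opening: 0.0
grasp_force: 1.1
```

Request:
step_arm --motion '[{"claw": 0,"delta_pos": [0,0,0.5],"turn": 0},{"claw": 0,"delta_pos": [0,0,0],"turn": 0},{"claw": 0,"delta_pos": [0,0,0],"turn": 0}]'

```text
clock: 18.15
eef_pos: [473.9, 68.0, 83.0]
tcp_rot: [-3.141, 0.0, 1.432]
contact_force: [-1.0, 0.9, 1.8]
opening: 0.002
grasp_force: 0.9
```

Request:
step_arm --motion '[{"claw": 0,"delta_pos": [0,0,0.5],"turn": 0},{"claw": 0,"delta_pos": [0,0,0],"turn": 0},{"claw": 0,"delta_pos": [0,0,0.5],"turn": 0},{"claw": 0,"delta_pos": [0,0,0],"turn": 0},{"claw": 0,"delta_pos": [0,0,0],"turn": 0}]'

```text
clock: 18.57
eef_pos: [474.1, 67.9, 81.9]
tcp_rot: [3.141, 0.0, 1.432]
contact_force: [-0.1, 1.0, 0.6]
opening: -0.003
grasp_force: 0.0
```

Request:
step_arm --motion '[{"claw": 0,"delta_pos": [0,0,0.5],"turn": 0},{"claw": 0,"delta_pos": [0,0,0],"turn": 0},{"claw": 0,"delta_pos": [0,0,0],"turn": 0}]'

```text
clock: 18.82
eef_pos: [474.2, 68.0, 81.6]
tcp_rot: [3.141, -0.0, 1.432]
contact_force: [-0.0, 0.2, 0.6]
opening: -0.0
grasp_force: 0.2
```

Request:
step_arm --motion '[{"claw": 0,"delta_pos": [0,0,0.5],"turn": 0},{"claw": 0,"delta_pos": [0,0,0],"turn": 0},{"claw": 0,"delta_pos": [0,0,0],"turn": 0}]'

```text
clock: 19.07
eef_pos: [474.2, 68.0, 81.4]
tcp_rot: [3.141, -0.0, 1.432]
contact_force: [-1.9, -0.9, 7.7]
opening: 0.003
grasp_force: 3.3
```

Request:
step_arm --motion '[{"claw": 0,"delta_pos": [0,0,0.4],"turn": 0},{"claw": 0,"delta_pos": [0,0,0],"turn": 0},{"claw": 0,"delta_pos": [0,0,0],"turn": 0}]'

```text
clock: 19.32
eef_pos: [474.2, 68.0, 81.4]
tcp_rot: [3.141, -0.0, 1.432]
contact_force: [-3.2, 0.2, 10.5]
opening: -0.004
grasp_force: 5.8
```

Request:
step_arm --motion '[{"claw": 0,"delta_pos": [0,0,0.3],"turn": 0},{"claw": 0,"delta_pos": [0,0,0],"turn": 0},{"claw": 0,"delta_pos": [0,0,0],"turn": 0}]'

```text
clock: 19.57
eef_pos: [474.2, 68.0, 81.3]
tcp_rot: [3.141, -0.0, 1.432]
contact_force: [-3.8, -0.4, 15.3]
opening: 0.0
grasp_force: 7.7
```

Firm stop: 15 N with no further motion, which is above the clip's 10 N crest. I'll lift off and then touch the lid again lightly to check that it stayed down.

Request:
step_arm --motion '[{"claw": 0,"delta_pos": [0,0,-3],"turn": 0},{"claw": 0,"delta_pos": [0,0,-7],"turn": 0},{"claw": 0,"delta_pos": [0,0,0],"turn": 0},{"claw": 0,"delta_pos": [0,0,0],"turn": 0},{"claw": 0,"delta_pos": [0,0,5],"turn": 0},{"claw": 0,"delta_pos": [0,0,2],"turn": 0},{"claw": 0,"delta_pos": [0,0,0],"turn": 0},{"claw": 0,"delta_pos": [0,0,0],"turn": 0}]'

```text
clock: 20.23
eef_pos: [473.6, 67.9, 82.9]
tcp_rot: [-3.141, 0.0, 1.432]
contact_force: [-0.4, 0.0, -0.3]
opening: 0.004
grasp_force: 0.0
```

Request:
step_arm --motion '[{"claw": 0,"delta_pos": [0,0,0.8],"turn": 0},{"claw": 0,"delta_pos": [0,0,0],"turn": 0},{"claw": 0,"delta_pos": [0,0,0],"turn": 0}]'

```text
clock: 20.48
eef_pos: [474.0, 68.0, 82.5]
tcp_rot: [-3.141, 0.0, 1.432]
contact_force: [0.7, 0.6, -0.3]
opening: -0.002
grasp_force: 0.0
```

Request:
step_arm --motion '[{"claw": 0,"delta_pos": [0,0,0.7],"turn": 0},{"claw": 0,"delta_pos": [0,0,0],"turn": 0},{"claw": 0,"delta_pos": [0,0,0],"turn": 0}]'

```text
clock: 20.73
eef_pos: [474.0, 68.0, 81.9]
tcp_rot: [-3.142, 0.0, 1.432]
contact_force: [-0.1, -0.3, 0.2]
opening: -0.004
grasp_force: 0.0
```

Request:
step_arm --motion '[{"claw": 0,"delta_pos": [0,0,0.7],"turn": 0},{"claw": 0,"delta_pos": [0,0,0],"turn": 0},{"claw": 0,"delta_pos": [0,0,0],"turn": 0}]'

```text
clock: 20.98
eef_pos: [474.1, 68.0, 81.4]
tcp_rot: [3.141, -0.0, 1.432]
contact_force: [-0.2, 1.0, 5.1]
opening: -0.001
grasp_force: 2.3
```

Contact starts at the same height (81.5), so the lid stayed shut by itself. I'll retreat, check the lid, and hand in.

Request:
step_arm --motion '[{"claw": 0,"delta_pos": [0,0,-5],"turn": 0},{"claw": 0,"delta_pos": [0,0,-25],"turn": 0},{"claw": 0,"delta_pos": [0,0,-35],"turn": 0},{"claw": 0,"delta_pos": [0,0,-25],"turn": 0},{"claw": 0,"delta_pos": [0,0,0],"turn": 0},{"claw": 0,"delta_pos": [0,0,0],"turn": 0},{"claw": 0,"delta_pos": [0,0,0],"turn": 0}]'

```text
clock: 21.57
eef_pos: [473.6, 67.9, 170.9]
tcp_rot: [-3.141, 0.0, 1.432]
contact_force: [-0.0, -0.3, 0.1]
opening: 0.001
grasp_force: 0.0
```

```bash
python3 - <<'E'
from h import *
lidfit('scene','s9'); print(sign_off())
E
```

```text
scene [(np.float64(0.8458285274894272), np.float64(0.06)), (np.float64(0.8553625377643505), np.float64(0.02)), (np.float64(0.8609728073535045), np.float64(0.04))] 2270
the job is handed in; nothing more can be done
None
```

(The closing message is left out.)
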